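Rebuild the revolving display stand

TASK

Put the display stand on the table back together: set the dark wooden holder, cup side up, on the stand's upright spindle and turn it slowly under light pressure until its slot finds the spindle's flats and it drops fully home. Then gently lower the round-bottomed white pot into the holder's hollow so that it sits centred and upright, and let go. Leave everything else on the table where it is.

Things in the scene. Friction and masses are not known exactly. Their poses are not given: they have to be found in the camera images.
- spindle (a point): Revolving display stand, fixed, does not turn: flat round black base 140 mm across, 30 mm tall, aluminium disc on top, steel spindle upright at its centre. This point: on the spindle's axis at the base's top face, 30 mm above the table; z up. Keyed part of the spindle: from this point to 25 mm above it, 26 mm wide along x, 14 mm across its two flats (along y).
- spindle_tip (a point): Top of the spindle, 35 mm above spindle. The top 10 mm is a round nose 11 mm across.
- holder_center (a point): Loose dark wooden holder, about 0.25 kg, upright on the table: an oblong block 72 (x) by 56 (y) by 45 mm tall with a conical cup on top, rim 54 mm across; 63 mm tall in all. This point is at its centre, 31.5 mm above its underside; z up. Grip it across the two long sides (56 mm apart, along y), 10 to 35 mm above the underside.
- holder_slot (a point): Centre of the slot's mouth in the holder's underside, same axes. Slot 29 mm (x) by 16.5 mm (y), 42 mm deep. It takes the spindle's nose at any angle, the keyed part only with holder x along spindle x (either way round) within about 0.1 rad; else the underside rests 25 mm above the base. Fully home, the underside lies on the base's top face.
- pot_center (a point): Loose white ceramic tea-light pot, about 0.2 kg, 52 mm across, 64 mm tall, straight sides above 26 mm, hemispherical bottom (radius 26 mm). This point: on its axis, 32 mm above its lowest point; z up. It waits upright in a small fixed round wooden dish (72 mm across, 30 mm tall), lowest point 17 mm above the table. Seated in the holder, this point is 50.5 mm above holder_center.
- remote: Bystander: black remote control lying flat, 46 x 165 x 18 mm (long along its y), origin at the centre of its underside.
- water: Bystander: water bottle, 68 mm across, 190 mm tall, origin at the centre of its underside.
- lotion: Bystander: white lotion bottle, 60 mm across, 150 mm tall, origin at the centre of its underside.
- mug: Bystander: mug with a handle, 80 mm across, 90 mm tall, origin at the centre of its underside.
- phone: Bystander: black phone lying flat, 150 x 72 x 9 mm (long along its x), origin at the centre of its underside.
Things that resemble listed ones, but are neither listed nor needed, are in the scene too. Leave any green look-alike of the part that bears holder_center alone. Leave any orange look-alike of the part that bears spindle alone.

How it is judged:
By the outcome, as a careful person would: the job done as asked, in the order asked, and still so for the second after the job is handed in, with the robot touching nothing.
It also fails if it takes over 64 s, if anything falls off the work surface, if the arm or the gripper's body presses on something with over 40 N, if the wrist force passes 120 N, or if a joint passes its speed limit or range.

ROBOT

A 7-joint arm with a two-finger parallel gripper is mounted at the origin on the work surface. World frame = base frame: x ahead of the robot, y to its left, z up, the work surface at z = 0. Lengths are in mm, angles in rad, forces in N, time in s.
With the tool pointing down it reaches from about 350 to 775 mm from the base axis. Payload 3.1 kg.
Tool frame: the origin (TCP) lies on the mounting face of the last link; the fingertips stand 173 mm ahead of it and the grasp point (between the pads) lies robot.grip_depth ahead of it (robot.grip_depth is the distance from the TCP to the grasp point, in mm); y points along the fingers, z is the direction in which the jaws open and shut, and the axes are right-handed (so a half turn about y gives the same grasp; the last joint's range is limited). The gripper opens to 85 mm and grips with 20 to 120 N. Pads are 22 mm wide; open, the fingers measure 114 mm over their backs; the gripper's body (76 mm by 85 mm) begins 54 mm behind the grasp point. The pads swing forward as they close: fully open they stand 13 mm farther back than shut.
Start: joints at [1.209, 0.311, 0.014, 1.512, -0.004, 1.319, -0.027], TCP at [172.942, -522.115, 404.704] pointing down, gripper open.
Joint ranges: [-2.7, 2.7], [-0.3, 1.91], [-1.27, 1.3], [0.12, 2.57], [-1.44, 4.58], [0.2, 2.03], [-3.05, 3.05]. Speed limits (rad/s): [2.79, 2.79, 3.14, 3.14, 3.14, 3.14, 3.14].

INTERFACE

Orientations are given as a unit quaternion [x, y, z, w].
In Python, from workcell import robot gives the robot as it stands.
- The arm moves only by the tool jog_arm, never from a script. Its argument "targets" is a list of rows, each an object of numbers: "dx", "dy", "dz": the shift along the world's x, y, z in m; "ax", "ay", "az": the turn, a rotation vector about the world's x, y, z in rad; "hand": the closure in counts, from 0 (fully open) to 255 (shut). In form: [{"dx": .., "dy": .., "dz": .., "ax": .., "ay": .., "az": .., "hand": ..}, ...]. A call has 1 to 12 rows; each row is the pose to reach, as a shift and turn from the pose measured when the call began; what a row does not reach only later rows make up. A row lasts 1/8 s, in which the tool goes at most 62.5 mm and 10.7 degrees, less where a joint would pass 70% of its speed; a pose out of reach is approached as far as the arm can. A call with a gripper value outside its range is refused whole. The fingers move at their own pace and stop on an object; "newtons" is the grip in N (left out, the last holds). Time passes only in rows, so rows that repeat a pose let the fingers close. It gives the time, the measured TCP pose, the force and the opening at its end, in the units of the state.
- robot.get_obs(): the state, without advancing time (a new reading comes with each control period).
- robot.grab_frame(name): name is "side" or "top"; returns (picture, depth): 480x640x3 uint8, red, green, blue; 480x640 float32, mm along the optical axis (not along the pixel's ray), 0 where there is no reading.
- robot.camera_params(name): a dict with "intrinsics" (3x3 intrinsics, pixels), "world_to_cam" (4x4, takes a point from world to camera coordinates). Camera axes: x right, y up, looking along -z (the intrinsics and any distortion apply to the point x, -y, -z); pixel columns grow to the right and rows downward; lengths in mm; the calibration is good to about 2 mm. A picture is of the moment at which its call begins. camera_params takes no time and is no camera call.
- robot.job_done(): hands the job in, once; it reports no verdict.
The state is a dict: "time_s": time; "joint_positions": joint angles; "qvel": joint speeds; "joint_efforts": joint torques, N m; "tool_pos": TCP position; "orientation": TCP orientation; "force": force on the tool from outside, world axes, zero at the start; "wrist_torque": the same for the moment, N m; "width": finger opening in mm.
Only numpy, scipy, OpenCV 4.12 (cv2) and the standard library are available. Lean on these libraries where they do the work, as an engineer would, in place of code of your own. Each camera call takes 0.05 s, during which the arm holds its last target.

## Working session

There is one attempt and no reset: what is moved stays moved. The work goes in short steps, Python scripts to look and compute and a tool call to move; the robot and the scene stay as the last step left them, time stands still between calls to the robot, and variables do not carry over. Pictures are saved under pics/ and viewed, and the job is handed in when it is done.

Besides the shell and the picture viewer there is one more tool, called after ">>>" by a JSON object that holds its "op" and its "data". jog_arm: Moves the arm, as the interface text tells. Its arguments: {"type":"object","properties":{"targets":{"type":"array"},"newtons":{"type":"number"}},"required":["targets"]}

```bash
ls; mkdir -p pics; python3 - <<'E'
from workcell import robot
import cv2, numpy as np, pickle
print(robot.grip_depth); print(robot.get_obs())
for n in("side","top"):
    p,d=robot.grab_frame(n); c=robot.camera_params(n)
    cv2.imwrite(f"pics/{n}0.png",p[:,:,::-1]); np.savez(f"{n}0.npz",p=p,d=d,K=c["intrinsics"],T=c["world_to_cam"])
    print({k:v for k,v in c.items()})
E
```

```text
pics
154.70000000000002
{'time_s': 0.0, 'joint_positions': array([ 1.20927105,  0.31172145,  0.01400511,  1.51311335, -0.00440302,
        1.31918563, -0.0271896 ]), 'qvel': array([-0.00040258,  0.0014915 ,  0.00050152,  0.0013853 ,  0.00061645,
       -0.00055507,  0.00138549]), 'joint_efforts': array([-1.19659376e-04, -3.79913843e+01,  1.46138244e-01, -2.30593210e+01,
        1.25017361e-02,  1.38007739e-02, -1.44362026e-06]), 'tool_pos': array([ 172.83600531, -521.78392324,  403.60019718]), 'orientation': array([-0.11278892,  0.69891068, -0.69724991,  0.11245036]), 'force': array([-0.5797356 ,  0.16895473,  0.51451132]), 'wrist_torque': array([-0.00269543,  0.0015394 , -0.01772425]), 'width': 85.35830404230232}
{'intrinsics': array([[573.89363395,   0.        , 312.82498814],
       [  0.        , 573.89363395, 237.41495619],
       [  0.        ,   0.        ,   1.        ]]), 'world_to_cam': array([[-8.13280498e-01, -5.81654794e-01, -1.58912647e-02,
         4.96967941e+02],
       [ 3.15617482e-01, -4.63916927e-01,  8.27747963e-01,
        -2.21706887e+02],
       [-4.88835797e-01,  6.68175714e-01,  5.60875011e-01,
        -1.00194967e+03],
       [ 0.00000000e+00,  0.00000000e+00,  0.00000000e+00,
         1.00000000e+00]])}
{'intrinsics': array([[604.82985993,   0.        , 315.84021335],
       [  0.        , 604.82985993, 230.00517433],
       [  0.        ,   0.        ,   1.        ]]), 'world_to_cam': array([[ 2.45458630e-02, -9.99488578e-01, -2.04959127e-02,
         7.95796792e+00],
       [ 9.96579097e-01,  2.28457097e-02,  7.94240379e-02,
        -5.92313613e+02],
       [-7.89151751e-02, -2.23753297e-02,  9.96630192e-01,
        -1.35547614e+03],
       [ 0.00000000e+00,  0.00000000e+00,  0.00000000e+00,
         1.00000000e+00]])}
```

View pics/side0.png

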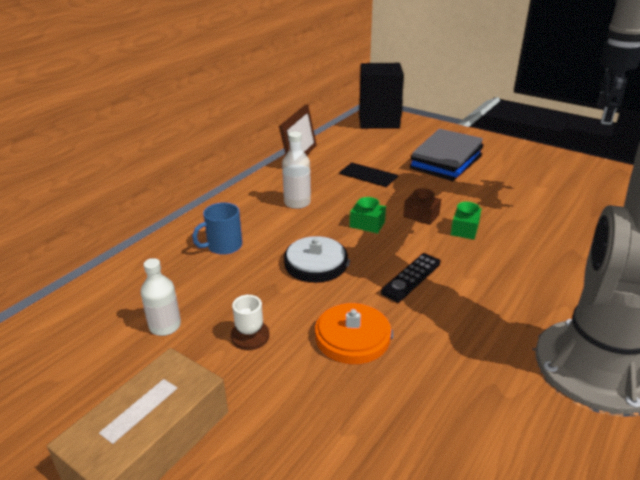

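View pics/top0.png

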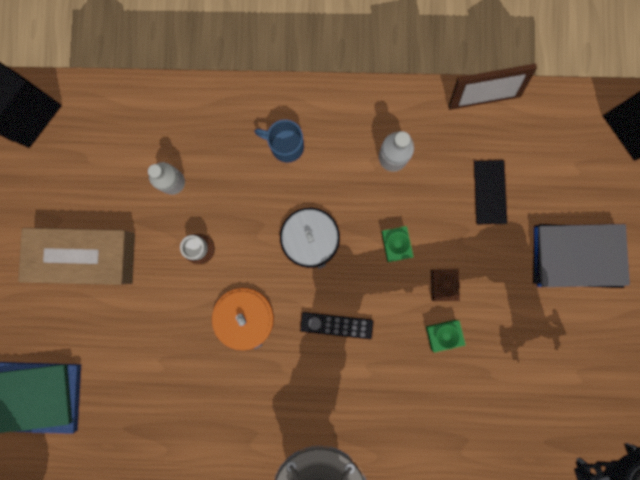

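Top view: the holder candidates are the dark block at (445,285), green at (398,243) and green at (446,336), so I choose the dark one. The stand candidates are black/aluminium at (310,237) and orange at (242,319), so I choose the black one. The pot is at (194,248); the white bottles at (166,178) and (397,150) are not it. Next I check with crops and a point cloud.

```bash
cat > h.py <<'E'
import numpy as np, cv2
def cloud(n,d,K,T):
    v,u=np.mgrid[0:480,0:640]
    c=np.stack([(u-K[0,2])/K[0,0]*d,-(v-K[1,2])/K[1,1]*d,-d],-1).reshape(-1,3)
    w=(c-T[:3,3])@T[:3,:3]
    w[d.ravel()<=0]=np.nan
    return w.reshape(480,640,3)
def load(f):
    z=np.load(f); return z["p"],cloud('',z["d"],z["K"],z["T"]),z["K"],z["T"]
def proj(P,K,T):
    c=np.asarray(P)@T[:3,:3].T+T[:3,3]; return np.stack([K[0,0]*c[...,0]/-c[...,2]+K[0,2],K[1,1]*-c[...,1]/-c[...,2]+K[1,2]],-1)
E
python3 - <<'E'
from h import *
for n,cs in(("top",[(445,285),(310,237),(194,248)]),("side",[(422,206),(316,255),(249,318)])):
    p,w,K,T=load(n+"0.npz")
    row=[]
    for u,v in cs:
        cr=p[v-40:v+40,u-40:u+40,::-1]; row.append(cv2.resize(cr,(260,260),interpolation=cv2.INTER_CUBIC))
    cv2.imwrite(f"pics/crop_{n}.png",np.hstack(row))
    print(n,'table z',np.nanmedian(w[350:420,400:450,2]) if n=='top' else np.nanmedian(w[400:440,300:400,2]))
    for (u,v) in cs:
        q=w[v-40:v+40,u-40:u+40].reshape(-1,3); c=p[v-40:v+40,u-40:u+40].reshape(-1,3)
        k=q[:,2]>12
        print((u,v),k.sum(),np.nanpercentile(q[k],[1,50,99],axis=0).round(1).tolist())
E
```

```text
top table z -1.0784171653962162
(445, 285) 1069 [[388.7, -298.2, 15.8], [475.1, -265.6, 45.6], [558.4, -178.7, 65.4]]
(310, 237) 2919 [[508.4, -28.2, 16.2], [573.4, 36.2, 27.5], [639.5, 102.2, 55.6]]
(194, 248) 612 [[510.4, 262.2, 12.2], [543.0, 292.1, 50.9], [572.9, 317.0, 84.1]]
side table z 0.36886527520131585
(422, 206) 1519 [[361.6, -502.3, 12.5], [477.1, -257.5, 37.8], [584.5, -177.6, 64.1]]
(316, 255) 2256 [[508.5, -128.2, 13.0], [567.0, 50.4, 29.7], [636.5, 107.4, 59.0]]
(249, 318) 1317 [[513.5, 268.2, 12.1], [537.5, 303.8, 55.8], [570.5, 326.4, 82.7]]
```

```bash
python3 - <<'E'
import cv2,numpy as np
cv2.imwrite("pics/crops.png",np.vstack([cv2.imread("pics/crop_top.png"),cv2.imread("pics/crop_side.png")]))
E
```

```text
(no output)
```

View pics/crops.png

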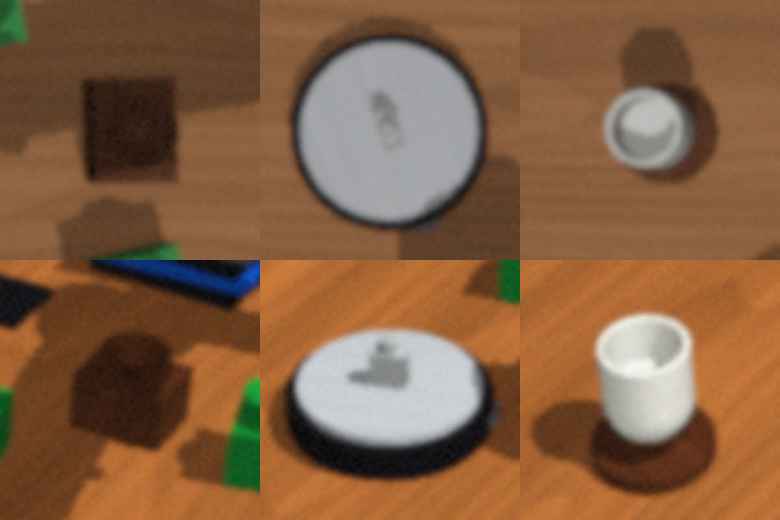

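The crops confirm the choices: the dark block with its cup is at top (445,285), the stand with its oblong key at (310,237), and the pot in its brown dish at (194,248). Now precise poses.

```bash
python3 - <<'E'
from h import *
W={}
for n in("top","side"):
    p,w,K,T=load(n+"0.npz"); P=w.reshape(-1,3); C=p.reshape(-1,3).astype(int)
    W[n]=(P,C)
    def near(x,y,r): return np.hypot(P[:,0]-x,P[:,1]-y)<r
    # holder
    for lo,hi in((35,50),(10,35),(56,70)):
        k=near(477,-265,60)&(P[:,2]>lo)&(P[:,2]<hi)&(C[:,1]<C[:,0]+10)
        q=P[k]; r=cv2.minAreaRect(q[:,:2].astype(np.float32)); print(n,'holder',lo,k.sum(),r, q.mean(0).round(1),np.median(q[:,2]).round(1))
    k=near(573,36,90)&(P[:,2]>20)&(P[:,2]<36); q=P[k]
    print(n,'base',k.sum(),cv2.minEnclosingCircle(q[:,:2].astype(np.float32)),np.median(q[:,2]))
    for lo,hi in((38,57),(58,75)):
        k=near(573,36,40)&(P[:,2]>lo)&(P[:,2]<hi); q=P[k]
        print(n,'spin',k.sum(),cv2.minAreaRect(q[:,:2].astype(np.float32)) if k.sum()>3 else'',q.mean(0),np.median(q[:,2]))
    for lo,hi in((72,90),(45,72),(5,32)):
        k=near(543,292,50)&(P[:,2]>lo)&(P[:,2]<hi)&((C.min(1)>110) if lo>35 else True); q=P[k]
        print(n,'pot',lo,k.sum(),cv2.minEnclosingCircle(q[:,:2].astype(np.float32)),q[:,2].max())
E
```

```text
top holder 35 517 ((474.4187927246094, -269.8567199707031), (71.18785858154297, 58.313602447509766), 1.9994170665740967) [ 473.9 -267.1   43.9] 43.8
top holder 10 63 ((475.07427978515625, -242.94485473632812), (14.819981575012207, 73.55939483642578), 80.57144927978516) [ 472.6 -242.5   23.1] 23.1
top holder 56 203 ((473.67022705078125, -270.26153564453125), (50.33866882324219, 51.65456008911133), 1.8794054985046387) [ 475.1 -271.4   60.8] 60.7
top base 2686 ((574.576171875, 37.125362396240234), 69.58995819091797) 27.64434395013879
top spin 47 ((574.4596557617188, 37.37961196899414), (25.224767684936523, 13.540096282958984), 21.955320358276367) [573.77793234  36.63014993  52.2191439 ] 52.04554676199131
top spin 21 ((574.4965209960938, 37.713836669921875), (10.670563697814941, 12.94943904876709), 32.35365295410156) [574.32717963  37.51818166  62.63741827] 62.893934866230396
top pot 72 145 ((543.1693115234375, 292.7462463378906), 25.855493545532227) 87.03322272683155
top pot 45 295 ((542.6267700195312, 291.1749572753906), 25.145055770874023) 71.78682582217188
top pot 5 303 ((547.7692260
[... 533 characters left out ...]
0567626953125, 39.584381103515625), 71.0433578491211) 29.78495526688002
side spin 112 ((576.376708984375, 39.600013732910156), (26.57411766052246, 19.080923080444336), 24.3033390045166) [574.55765449  41.85060797  48.81262708] 49.68109609677916
side spin 25 ((576.1719360351562, 39.156715393066406), (8.616337776184082, 12.22883415222168), 35.342491149902344) [575.32641485  40.28471976  63.38295299] 64.15292314852266
side pot 72 314 ((544.2894287109375, 294.1279602050781), 27.38349151611328) 83.95441783831518
side pot 45 528 ((544.7988891601562, 294.9012145996094), 28.241283416748047) 71.93555471170025
side pot 5 634 ((544.683349609375, 297.10711669921875), 37.36526107788086) 31.98949571942369
```

```bash
python3 - <<'E'
from h import *
from scipy.spatial.transform import Rotation as R
from workcell import robot
o=robot.get_obs(); print(o["tool_pos"],R.from_quat(o["orientation"]).as_matrix().round(3))
p,w,K,T=load("top0.npz")
hs=cv2.cvtColor(p,cv2.COLOR_RGB2HSV)
g=(hs[...,0]>40)&(hs[...,0]<85)&(hs[...,1]>150)
n,l,s,c=cv2.connectedComponentsWithStats(g.astype(np.uint8))
for i in range(1,n):
    if s[i,4]>200: q=w[l==i]; print('green',c[i],cv2.minAreaRect(q[:,:2].astype(np.float32)),np.nanmax(q[:,2]))
for nm,(u,v) in dict(mug=(286,141),b1=(166,178),b2=(397,150),orange=(242,319),remote=(336,326)).items():
    print(nm,np.nanmedian(w[v-4:v+5,u-4:u+5].reshape(-1,3),axis=0).round())
# holder angle: moments/edges of block sides, several z bands, both cams
for n in("top","side"):
    p,w,K,T=load(n+"0.npz");P=w.reshape(-1,3);C=p.reshape(-1,3).astype(int)
    k=(np.hypot(P[:,0]-475,P[:,1]+269)<56)&(P[:,2]>38 if n=='top' else P[:,2]>8)&(P[:,2]<49)&(C[:,1]<C[:,0]+10)
    q=P[k][:,:2]
    # side-face fit: min-area with trimmed percentiles
    best=[]
    for a in np.radians(np.arange(-20,21,.5)):
        x=q@[np.cos(a),np.sin(a)];y=q@[-np.sin(a),np.cos(a)]
        best.append((np.ptp(np.percentile(x,[1,99]))*np.ptp(np.percentile(y,[1,99])),np.degrees(a),np.percentile(x,[1,99]),np.percentile(y,[1,99])))
    b=sorted(best,key=lambda t:t[0])[:4]
    for t in b: print(n,t[0].round(),t[1].round(1),np.ptp(t[2]).round(1),np.ptp(t[3]).round(1),[ (lambda a,X,Y:(round(X*np.cos(a)-Y*np.sin(a),1),round(X*np.sin(a)+Y*np.cos(a),1)))(np.radians(t[1]),t[2].mean(),t[3].mean())])
E
```

```text
[ 172.85230829 -521.84276637  403.71816755] [[-0.949 -0.001  0.314]
 [-0.314  0.002 -0.949]
 [ 0.    -1.    -0.002]]
green [398.10980392 244.3372549 ] ((562.8601684570312, -161.0536346435547), (55.85311508178711, 44.755287170410156), 79.42366790771484) 68.09271350332018
green [447.62055336 336.90909091] ((367.4942626953125, -272.2682189941406), (40.6011848449707, 43.2341194152832), 42.86671829223633) 68.69294393211183
mug [802.  97.   3.]
b1 [690. 347. 108.]
b2 [ 753. -146.  145.]
orange [388. 180.  52.]
remote [376. -29.  18.]
top 3973.0 1.5 70.9 56.1 [(np.float64(474.5), np.float64(-269.9))]
top 3989.0 2.0 70.9 56.2 [(np.float64(474.4), np.float64(-270.0))]
top 3994.0 1.0 71.0 56.3 [(np.float64(474.5), np.float64(-269.8))]
top 4008.0 3.0 71.2 56.3 [(np.float64(474.3), np.float64(-270.1))]
side 4277.0 2.5 72.1 59.3 [(np.float64(475.5), np.float64(-266.7))]
side 4278.0 3.0 72.3 59.2 [(np.float64(475.6), np.float64(-266.5))]
side 4282.0 3.5 72.5 59.0 [(np.float64(475.6), np.float64(-266.4))]
side 4283.0 2.0 72.0 59.5 [(np.float64(475.5), np.float64(-266.8))]
```

>>> {"op": "jog_arm", "data": {"targets": [{"dx":0.043,"dy":0.036,"dz":-0.015,"az":-0.04},{"dx":0.086,"dy":0.072,"dz":-0.03,"az":-0.08},{"dx":0.129,"dy":0.108,"dz":-0.045,"az":-0.12},{"dx":0.172,"dy":0.144,"dz":-0.06,"az":-0.16},{"dx":0.215,"dy":0.18,"dz":-0.075,"az":-0.2},{"dx":0.258,"dy":0.216,"dz":-0.09,"az":-0.24},{"dx":0.29,"dy":0.243,"dz":-0.1,"az":-0.27},{"dx":0.302,"dy":0.253,"dz":-0.104,"az":-0.285},{"dx":0.302,"dy":0.253,"dz":-0.104,"az":-0.285},{"dx":0.302,"dy":0.253,"dz":-0.104,"az":-0.285}]}}

```text
validation failed for argument at $.ta...
```

```bash
cat > st.py <<'E'
from workcell import robot
from scipy.spatial.transform import Rotation as R
import numpy as np
o=robot.get_obs();M=R.from_quat(o["orientation"]).as_matrix()
a=np.degrees(np.arctan2(M[1,2],M[0,2]))
print("t",round(o["time_s"],2),"pos",o["tool_pos"].round(1),"jaw",round(a,1),"axis",M[:,1].round(4),"F",o["force"].round(1),"M",o["wrist_torque"].round(2),"w",round(o["width"],1),"gd",robot.grip_depth,"q",o["joint_positions"].round(2))
E
python3 st.py
```

```text
t 0.1 pos [ 172.9 -521.8  403.7] jaw -71.7 axis [-7.e-04  2.e-03 -1.e+00] F [-0.7 -0.1  0.4] M [0.   0.   0.04] w 85.5 gd 154.70000000000002 q [ 1.21  0.31  0.01  1.51 -0.    1.32 -0.03]
```

>>> {"op": "jog_arm", "data": {"targets": [{"dx":0.043,"dy":0.036,"dz":-0.015,"ax":0.0,"ay":0.0,"az":-0.04,"hand":0},{"dx":0.086,"dy":0.072,"dz":-0.03,"ax":0.0,"ay":0.0,"az":-0.08,"hand":0},{"dx":0.129,"dy":0.108,"dz":-0.045,"ax":0.0,"ay":0.0,"az":-0.12,"hand":0},{"dx":0.172,"dy":0.144,"dz":-0.06,"ax":0.0,"ay":0.0,"az":-0.16,"hand":0},{"dx":0.215,"dy":0.18,"dz":-0.075,"ax":0.0,"ay":0.0,"az":-0.2,"hand":0},{"dx":0.258,"dy":0.216,"dz":-0.09,"ax":0.0,"ay":0.0,"az":-0.24,"hand":0},{"dx":0.29,"dy":0.243,"dz":-0.1,"ax":0.0,"ay":0.0,"az":-0.27,"hand":0},{"dx":0.302,"dy":0.253,"dz":-0.104,"ax":0.0,"ay":0.0,"az":-0.285,"hand":0},{"dx":0.302,"dy":0.253,"dz":-0.104,"ax":0.0,"ay":0.0,"az":-0.285,"hand":0}]}}

```text
time_s: 1.23
tool_pos: [475.6, -267.1, 298.8]
orientation: [-0.014, 0.708, -0.706, 0.013]
force: [-0.2, -0.5, 0.6]
width: 85.5
```

```bash
python3 st.py
```

```text
t 1.23 pos [ 475.6 -267.1  298.8] jaw -87.8 axis [-0.0016  0.0038 -1.    ] F [-0.2 -0.5  0.6] M [-0.02  0.01 -0.01] w 85.5 gd 154.70000000000002 q [ 0.59  0.39 -0.15  1.67  0.06  1.08 -1.1 ]
```

>>> {"op": "jog_arm", "data": {"targets": [{"dx":-0.0005,"dy":-0.0025,"dz":-0.03,"ax":-0.0035,"ay":0.0,"az":0.0,"hand":0},{"dx":-0.0005,"dy":-0.0025,"dz":-0.06,"ax":-0.0035,"ay":0.0,"az":0.0,"hand":0},{"dx":-0.0005,"dy":-0.0025,"dz":-0.085,"ax":-0.0035,"ay":0.0,"az":0.0,"hand":0},{"dx":-0.0005,"dy":-0.0025,"dz":-0.105,"ax":-0.0035,"ay":0.0,"az":0.0,"hand":0},{"dx":-0.0005,"dy":-0.0025,"dz":-0.121,"ax":-0.0035,"ay":0.0,"az":0.0,"hand":0},{"dx":-0.0005,"dy":-0.0025,"dz":-0.121,"ax":-0.0035,"ay":0.0,"az":0.0,"hand":0},{"dx":-0.0005,"dy":-0.0025,"dz":-0.121,"ax":-0.0035,"ay":0.0,"az":0.0,"hand":0}]}}

```text
time_s: 2.1
tool_pos: [475.3, -270.2, 178.5]
orientation: [0.014, -0.707, 0.707, -0.013]
force: [-0.2, -0.8, 0.6]
width: 85.3
```

```bash
python3 st.py;  cat > pic.py <<'E'
import sys;from workcell import robot
import cv2,numpy as np
n,name,u,v,h=sys.argv[1],sys.argv[2],*map(int,sys.argv[3:6])
p,d=robot.grab_frame(n);c=robot.camera_params(n)
np.savez(name+".npz",p=p,d=d,K=c["intrinsics"],T=c["world_to_cam"])
cr=p[max(0,v-h):v+h,max(0,u-h):u+h,::-1]
cv2.imwrite(f"pics/{name}.png",cv2.resize(cr,None,fx=500/cr.shape[0],fy=500/cr.shape[0],interpolation=cv2.INTER_CUBIC))
E
python3 pic.py side s1 422 196 60
```

```text
t 2.1 pos [ 475.3 -270.2  178.5] jaw -87.8 axis [-3.e-04 -6.e-04 -1.e+00] F [-0.2 -0.8  0.6] M [ 0.04  0.04 -0.01] w 85.3 gd 154.70000000000002 q [ 0.58  0.54 -0.13  1.78  0.09  0.82 -1.13]
```

View pics/s1.png

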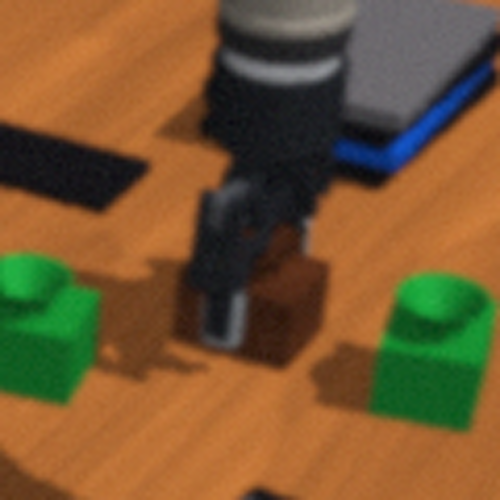

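Fingers straddle the dark holder, with the finger at crop (222,300) centred on its long face. Closing.

>>> {"op": "jog_arm", "data": {"targets": [{"dx":0.0,"dy":0.0,"dz":0.0,"ax":0.0,"ay":0.0,"az":0.0,"hand":60},{"dx":0.0,"dy":0.0,"dz":0.0,"ax":0.0,"ay":0.0,"az":0.0,"hand":130},{"dx":0.0,"dy":0.0,"dz":0.0,"ax":0.0,"ay":0.0,"az":0.0,"hand":130},{"dx":0.0,"dy":0.0,"dz":0.0,"ax":0.0,"ay":0.0,"az":0.0,"hand":130},{"dx":0.0,"dy":0.0,"dz":0.0,"ax":0.0,"ay":0.0,"az":0.0,"hand":130},{"dx":0.0,"dy":0.0,"dz":0.0,"ax":0.0,"ay":0.0,"az":0.0,"hand":130}], "newtons": 45}}

```text
time_s: 2.9
tool_pos: [476.0, -270.3, 179.7]
orientation: [0.013, -0.706, 0.708, -0.014]
force: [-0.0, 0.7, 5.5]
width: 55.6
```

```bash
python3 st.py
```

```text
t 2.9 pos [ 476.  -270.3  179.7] jaw -87.8 axis [ 0.0018 -0.0016 -1.    ] F [-0.   0.7  5.5] M [ 0.15  0.09 -0.02] w 55.6 gd 154.70000000000002 q [ 0.58  0.54 -0.13  1.78  0.09  0.82 -1.13]
```

>>> {"op": "jog_arm", "data": {"targets": [{"dx":0.0,"dy":0.0,"dz":0.02,"ax":0.0,"ay":0.0,"az":0.0,"hand":130},{"dx":0.0,"dy":0.0,"dz":0.055,"ax":0.0,"ay":0.0,"az":0.0,"hand":130},{"dx":0.0,"dy":0.0,"dz":0.09,"ax":0.0,"ay":0.0,"az":0.0,"hand":130},{"dx":0.005,"dy":0.02,"dz":0.108,"ax":0.0,"ay":0.0,"az":0.0,"hand":130},{"dx":0.02,"dy":0.065,"dz":0.11,"ax":0.0,"ay":0.0,"az":0.03,"hand":130},{"dx":0.035,"dy":0.115,"dz":0.11,"ax":0.0,"ay":0.0,"az":0.06,"hand":130},{"dx":0.053,"dy":0.165,"dz":0.11,"ax":0.0,"ay":0.0,"az":0.09,"hand":130},{"dx":0.07,"dy":0.215,"dz":0.11,"ax":0.0,"ay":0.0,"az":0.12,"hand":130},{"dx":0.085,"dy":0.265,"dz":0.11,"ax":0.0,"ay":0.0,"az":0.15,"hand":130},{"dx":0.097,"dy":0.3,"dz":0.11,"ax":0.0,"ay":0.0,"az":0.17,"hand":130},{"dx":0.0995,"dy":0.309,"dz":0.11,"ax":0.0,"ay":0.0,"az":0.17,"hand":130},{"dx":0.0995,"dy":0.309,"dz":0.11,"ax":0.0,"ay":0.0,"az":0.17,"hand":130}]}}

```text
time_s: 4.4
tool_pos: [574.7, 40.0, 288.6]
orientation: [0.075, -0.703, 0.704, -0.074]
force: [-0.7, -1.3, -2.6]
width: 55.6
```

```bash
python3 st.py; python3 pic.py side s2 316 220 80;  python3 pic.py top t2 310 237 80; python3 - <<'E'
import cv2,numpy as np
cv2.imwrite("pics/b2.png",cv2.resize(np.hstack([cv2.imread("pics/s2.png"),cv2.imread("pics/t2.png")]),(800,400)))
E
```

```text
t 4.4 pos [574.7  40.  288.6] jaw -77.9 axis [-7.0e-04 -1.4e-03 -1.0e+00] F [-0.7 -1.3 -2.6] M [0.03 0.07 0.02] w 55.6 gd 154.70000000000002 q [ 0.11  0.47 -0.29  1.6   0.15  1.1  -1.58]
```

View pics/b2.png

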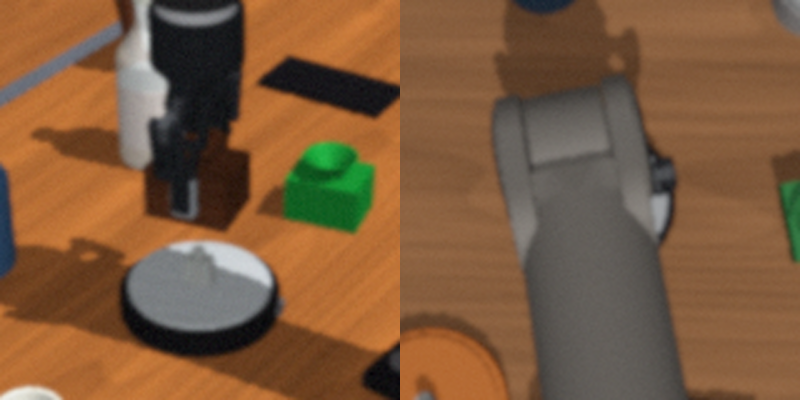

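```bash
cat > ov.py <<'E'
from h import *
import sys
def box(c,yaw,z0,z1,lx,ly):
    a=np.radians(yaw);R=np.array([[np.cos(a),-np.sin(a)],[np.sin(a),np.cos(a)]])
    xy=np.array([[1,1],[-1,1],[-1,-1],[1,-1]])*[lx/2,ly/2]@R.T+c
    return np.vstack([np.c_[xy,[z0]*4],np.c_[xy,[z1]*4]])
def draw(im,B,K,T,col,o,f):
    q=((proj(B,K,T)-o+.5)*f-.5)
    for i,j in[(0,1),(1,2),(2,3),(3,0),(4,5),(5,6),(6,7),(7,4),(0,4),(1,5),(2,6),(3,7)]:
        cv2.line(im,tuple(np.round(q[i]).astype(int)),tuple(np.round(q[j]).astype(int)),col,1,cv2.LINE_AA)
E
python3 - <<'E'
from ov import *
p,w,K,T=load("s2.npz")
u0,v0,h,f=272,150,130,4.5
im=cv2.resize(p[v0:v0+h,u0:u0+110,::-1],None,fx=f,fy=f,interpolation=cv2.INTER_CUBIC)
o=np.array([u0,v0])
draw(im,box([574.2,39.9],12.1,108.9,153.9,72,56),K,T,(0,255,255),o,f)
draw(im,box([575,38.4],22.5,30,55,26,14),K,T,(0,0,255),o,f)
draw(im,box([575,38.4],22.5,55,65,11,11),K,T,(255,0,0),o,f)
cv2.imwrite("pics/ov2.png",im)
P=w.reshape(-1,3);C=p.reshape(-1,3).astype(int)
k=(np.hypot(P[:,0]-574,P[:,1]-40)<60)&(P[:,2]>113)&(P[:,2]<150)&(C[:,0]>C[:,2]*1.5)&(C[:,0]>30)
q=P[k];print(k.sum());a=np.radians(12.1)
# face at +y local, and -x/+x local visible
loc=(q[:,:2]-[574.7,40])@np.array([[np.cos(a),-np.sin(a)],[np.sin(a),np.cos(a)]])
print(np.percentile(loc,[1,5,50,95,99],axis=0).round(1))
E
```

```text
472
[[-36.2 -25.7]
 [-35.6 -18.6]
 [-23.5  27.4]
 [ 33.8  31.1]
 [ 37.   32.4]]
```

View pics/ov2.png

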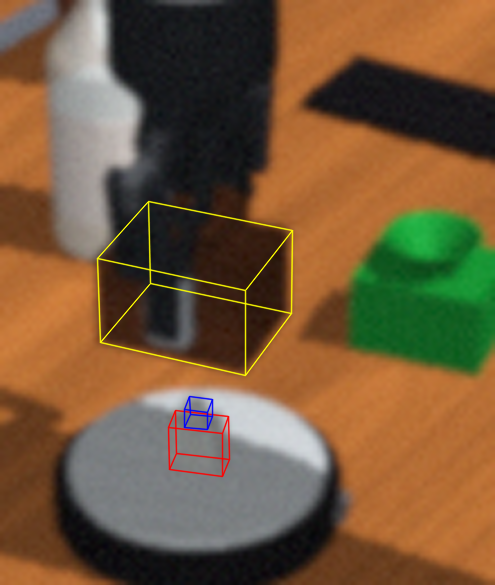

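The overlay at hover matches: the predicted block (yellow) and key (red) lie on the real edges. Correct by 1.5 mm and lower slowly onto the nose.

>>> {"op": "jog_arm", "data": {"targets": [{"dx":0.0005,"dy":-0.0015,"dz":-0.012,"ax":0.0,"ay":0.0,"az":0.0,"hand":130},{"dx":0.0005,"dy":-0.0015,"dz":-0.026,"ax":0.0,"ay":0.0,"az":0.0,"hand":130},{"dx":0.0005,"dy":-0.0015,"dz":-0.038,"ax":0.0,"ay":0.0,"az":0.0,"hand":130},{"dx":0.0005,"dy":-0.0015,"dz":-0.041,"ax":0.0,"ay":0.0,"az":0.0,"hand":130},{"dx":0.0005,"dy":-0.0015,"dz":-0.044,"ax":0.0,"ay":0.0,"az":0.0,"hand":130},{"dx":0.0005,"dy":-0.0015,"dz":-0.047,"ax":0.0,"ay":0.0,"az":0.0,"hand":130},{"dx":0.0005,"dy":-0.0015,"dz":-0.05,"ax":0.0,"ay":0.0,"az":0.0,"hand":130},{"dx":0.0005,"dy":-0.0015,"dz":-0.05,"ax":0.0,"ay":0.0,"az":0.0,"hand":130}]}}

```text
time_s: 5.5
tool_pos: [575.4, 35.6, 238.8]
orientation: [0.073, -0.702, 0.704, -0.073]
force: [-0.3, -0.4, -2.1]
width: 55.4
```

```bash
python3 st.py
```

```text
t 5.5 pos [575.4  35.6 238.8] jaw -78.2 axis [-3.0e-04 -3.2e-03 -1.0e+00] F [-0.3 -0.4 -2.1] M [-0.01 -0.    0.01] w 55.4 gd 154.70000000000002 q [ 0.1   0.52 -0.27  1.65  0.17  0.99 -1.59]
```

>>> {"op": "jog_arm", "data": {"targets": [{"dx":0.0,"dy":0.0012,"dz":0.0,"ax":0.003,"ay":0.0,"az":0.0,"hand":130},{"dx":0.0,"dy":0.0025,"dz":0.0,"ax":0.003,"ay":0.0,"az":0.0,"hand":130},{"dx":0.0,"dy":0.0025,"dz":-0.002,"ax":0.003,"ay":0.0,"az":0.0,"hand":130},{"dx":0.0,"dy":0.0025,"dz":-0.004,"ax":0.003,"ay":0.0,"az":0.0,"hand":130},{"dx":0.0,"dy":0.0025,"dz":-0.006,"ax":0.003,"ay":0.0,"az":0.0,"hand":130},{"dx":0.0,"dy":0.0025,"dz":-0.006,"ax":0.003,"ay":0.0,"az":0.0,"hand":130}]}}

```text
time_s: 6.25
tool_pos: [575.5, 38.2, 234.2]
orientation: [0.073, -0.703, 0.703, -0.073]
force: [-2.0, -0.2, 5.3]
width: 55.5
```

```bash
python3 st.py; python3 st.py
```

```text
t 6.25 pos [575.5  38.2 234.2] jaw -78.2 axis [ 3.e-04 -4.e-04 -1.e+00] F [-2.  -0.2  5.3] M [-0.16  0.65 -0.06] w 55.5 gd 154.70000000000002 q [ 0.1   0.53 -0.27  1.65  0.17  0.98 -1.59]
t 6.25 pos [575.5  38.2 234.2] jaw -78.2 axis [ 3.e-04 -4.e-04 -1.e+00] F [-2.  -0.2  5.3] M [-0.16  0.65 -0.06] w 55.5 gd 154.70000000000002 q [ 0.1   0.53 -0.27  1.65  0.17  0.98 -1.59]
```

Resting on the key at z 234 with ~8 N, as predicted for an unaligned slot. Now turn slowly with light pressure.

>>> {"op": "jog_arm", "data": {"targets": [{"dx":0.0,"dy":0.0,"dz":-0.0015,"ax":0.0,"ay":0.0,"az":0.02,"hand":130},{"dx":0.0,"dy":0.0,"dz":-0.0015,"ax":0.0,"ay":0.0,"az":0.04,"hand":130},{"dx":0.0,"dy":0.0,"dz":-0.002,"ax":0.0,"ay":0.0,"az":0.06,"hand":130},{"dx":0.0,"dy":0.0,"dz":-0.002,"ax":0.0,"ay":0.0,"az":0.08,"hand":130},{"dx":0.0,"dy":0.0,"dz":-0.002,"ax":0.0,"ay":0.0,"az":0.1,"hand":130},{"dx":0.0,"dy":0.0,"dz":-0.002,"ax":0.0,"ay":0.0,"az":0.115,"hand":130},{"dx":0.0,"dy":0.0,"dz":-0.0025,"ax":0.0,"ay":0.0,"az":0.13,"hand":130},{"dx":0.0,"dy":0.0,"dz":-0.003,"ax":0.0,"ay":0.0,"az":0.14,"hand":130}]}}

```text
time_s: 7.25
tool_pos: [575.1, 38.3, 233.7]
orientation: [0.122, -0.696, 0.697, -0.122]
force: [-5.9, -0.5, 12.9]
width: 55.2
```

```bash
python3 st.py
```

```text
t 7.25 pos [575.1  38.3 233.7] jaw -70.1 axis [-4.0e-04 -1.2e-03 -1.0e+00] F [-5.9 -0.5 12.9] M [-0.22  1.54 -0.08] w 55.2 gd 154.70000000000002 q [ 0.12  0.53 -0.31  1.65  0.19  0.98 -1.47]
```

>>> {"op": "jog_arm", "data": {"targets": [{"dx":0.0,"dy":0.0,"dz":-0.002,"ax":0.0,"ay":0.0,"az":0.015,"hand":130},{"dx":0.0,"dy":0.0,"dz":-0.002,"ax":0.0,"ay":0.0,"az":0.03,"hand":130},{"dx":0.0,"dy":0.0,"dz":-0.002,"ax":0.0,"ay":0.0,"az":0.045,"hand":130},{"dx":0.0,"dy":0.0,"dz":-0.002,"ax":0.0,"ay":0.0,"az":0.06,"hand":130},{"dx":0.0,"dy":0.0,"dz":-0.002,"ax":0.0,"ay":0.0,"az":0.06,"hand":130}]}}

```text
time_s: 7.88
tool_pos: [575.1, 37.9, 231.3]
orientation: [0.143, -0.692, 0.693, -0.142]
force: [1.4, -2.0, -3.4]
width: 55.8
```

```bash
python3 st.py
```

```text
t 7.88 pos [575.1  37.9 231.3] jaw -66.7 axis [-7.0e-04 -1.7e-03 -1.0e+00] F [ 1.4 -2.  -3.4] M [-0.33 -0.18 -0.03] w 55.8 gd 154.70000000000002 q [ 0.13  0.54 -0.32  1.65  0.2   0.98 -1.42]
```

It found the flats: z is 231.3, below the key top, and the force has gone. Lower the rest of the way.

>>> {"op": "jog_arm", "data": {"targets": [{"dx":0.0,"dy":0.0,"dz":-0.003,"ax":0.0,"ay":0.0,"az":0.0,"hand":130},{"dx":0.0,"dy":0.0,"dz":-0.006,"ax":0.0,"ay":0.0,"az":0.0,"hand":130},{"dx":0.0,"dy":0.0,"dz":-0.009,"ax":0.0,"ay":0.0,"az":0.0,"hand":130},{"dx":0.0,"dy":0.0,"dz":-0.012,"ax":0.0,"ay":0.0,"az":0.0,"hand":130}]}}

```text
time_s: 8.38
tool_pos: [575.2, 37.8, 219.0]
orientation: [0.143, -0.692, 0.693, -0.142]
force: [1.7, -0.8, -1.9]
width: 55.5
```

```bash
python3 st.py
```

```text
t 8.38 pos [575.2  37.8 219. ] jaw -66.7 axis [-7.0e-04 -1.8e-03 -1.0e+00] F [ 1.7 -0.8 -1.9] M [-0.27 -0.12  0.05] w 55.5 gd 154.70000000000002 q [ 0.13  0.55 -0.31  1.66  0.2   0.96 -1.42]
```

>>> {"op": "jog_arm", "data": {"targets": [{"dx":0.0,"dy":0.0,"dz":-0.003,"ax":0.0,"ay":0.0,"az":0.0,"hand":130},{"dx":0.0,"dy":0.0,"dz":-0.006,"ax":0.0,"ay":0.0,"az":0.0,"hand":130},{"dx":0.0,"dy":0.0,"dz":-0.009,"ax":0.0,"ay":0.0,"az":0.0,"hand":130},{"dx":0.0,"dy":0.0,"dz":-0.0105,"ax":0.0,"ay":0.0,"az":0.0,"hand":130},{"dx":0.0,"dy":0.0,"dz":-0.011,"ax":0.0,"ay":0.0,"az":0.0,"hand":130}]}}

```text
time_s: 9.0
tool_pos: [575.1, 37.9, 209.8]
orientation: [0.143, -0.692, 0.693, -0.142]
force: [-4.3, -2.7, 10.7]
width: 55.5
```

```bash
python3 st.py;python3 pic.py side s3 316 230 70
```

```text
t 9.0 pos [575.1  37.9 209.8] jaw -66.7 axis [-6.0e-04 -2.2e-03 -1.0e+00] F [-4.3 -2.7 10.7] M [-0.24  0.75  0.05] w 55.5 gd 154.70000000000002 q [ 0.13  0.57 -0.31  1.67  0.21  0.94 -1.43]
```

View pics/s3.png

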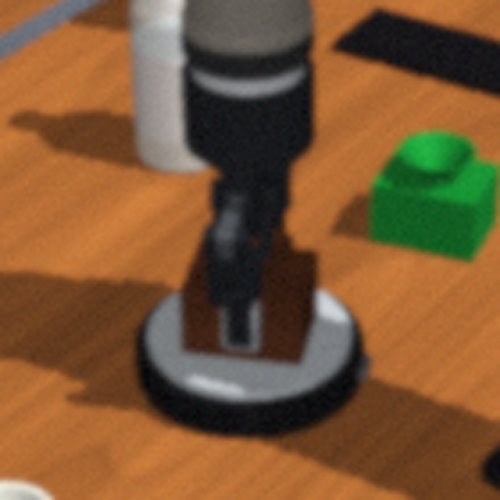

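The side view shows the holder flat on the disc (underside edge at crop y≈355), and z = 209.8 matches fully home (209.7). Release and retreat upward.

>>> {"op": "jog_arm", "data": {"targets": [{"dx":0.0,"dy":0.0,"dz":0.0,"ax":0.0,"ay":0.0,"az":0.0,"hand":90},{"dx":0.0,"dy":0.0,"dz":0.0,"ax":0.0,"ay":0.0,"az":0.0,"hand":40},{"dx":0.0,"dy":0.0,"dz":0.0,"ax":0.0,"ay":0.0,"az":0.0,"hand":0},{"dx":0.0,"dy":0.0,"dz":0.0,"ax":0.0,"ay":0.0,"az":0.0,"hand":0},{"dx":0.0,"dy":0.0,"dz":0.0,"ax":0.0,"ay":0.0,"az":0.0,"hand":0},{"dx":0.0,"dy":0.0,"dz":0.02,"ax":0.0,"ay":0.0,"az":0.0,"hand":0},{"dx":0.0,"dy":0.0,"dz":0.05,"ax":0.0,"ay":0.0,"az":0.0,"hand":0},{"dx":0.0,"dy":0.0,"dz":0.09,"ax":0.0,"ay":0.0,"az":0.0,"hand":0},{"dx":0.0,"dy":0.0,"dz":0.12,"ax":0.0,"ay":0.0,"az":0.0,"hand":0},{"dx":0.0,"dy":0.03,"dz":0.13,"ax":0.0,"ay":0.0,"az":0.0,"hand":0},{"dx":-0.005,"dy":0.08,"dz":0.13,"ax":0.0,"ay":0.0,"az":0.0,"hand":0},{"dx":-0.01,"dy":0.13,"dz":0.13,"ax":0.0,"ay":0.0,"az":0.0,"hand":0}]}}

```text
time_s: 10.55
tool_pos: [565.1, 168.8, 340.1]
orientation: [0.142, -0.692, 0.693, -0.142]
force: [-0.6, 1.4, 0.2]
width: 85.5
```

```bash
python3 st.py;python3 pic.py side s4 316 230 70;python3 pic.py top t4 310 237 40; python3 - <<'E'
import cv2,numpy as np
cv2.imwrite("pics/b4.png",cv2.resize(np.hstack([cv2.imread("pics/s4.png"),cv2.imread("pics/t4.png")]),(800,400)))
from h import *
for f in("t4","s4"):
    p,w,K,T=load(f+".npz");P=w.reshape(-1,3);C=p.reshape(-1,3).astype(int)
    for lo,hi in((65,80),(86,100)):
        k=(np.hypot(P[:,0]-575,P[:,1]-38)<50)&(P[:,2]>lo)&(P[:,2]<hi);q=P[k]
        if k.sum()>20: print(f,lo,k.sum(),cv2.minAreaRect(q[:,:2].astype(np.float32)),cv2.minEnclosingCircle(q[:,:2].astype(np.float32)),np.median(q[:,2]))
E
```

```text
t 10.55 pos [565.1 168.8 340.1] jaw -66.8 axis [ 3.0e-04 -1.9e-03 -1.0e+00] F [-0.6  1.4  0.2] M [ 0.03 -0.03  0.04] w 85.5 gd 154.70000000000002 q [-0.06  0.46 -0.38  1.49  0.18  1.23 -1.62]
t4 65 501 ((573.1546630859375, 37.925819396972656), (72.25077819824219, 55.882240295410156), 23.49769401550293) ((573.4044799804688, 37.742210388183594), 44.261470794677734) 73.90763816519686
t4 86 205 ((573.1466674804688, 38.27930450439453), (50.768775939941406, 50.66847610473633), 47.50402069091797) ((573.3643188476562, 38.14401626586914), 26.227128982543945) 89.84820609072982
s4 65 522 ((574.9132690429688, 40.65950012207031), (72.46453094482422, 63.92665100097656), 23.507089614868164) ((575.8411254882812, 39.20698547363281), 46.508201599121094) 74.83227294953083
s4 86 181 ((575.8848266601562, 38.978363037109375), (50.60218811035156, 54.42620086669922), 34.4157829284668) ((575.7499389648438, 39.34945297241211), 28.27700424194336) 91.17491308178627
```

View pics/b4.png

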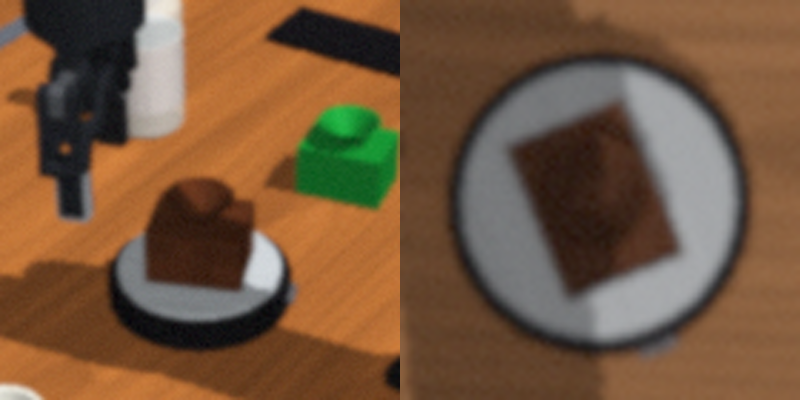

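The holder is fully home: block top at z≈74–75, yaw 23.5°, and the top view shows it aligned on the disc. Now the pot.

>>> {"op": "jog_arm", "data": {"targets": [{"dx":-0.008,"dy":0.045,"dz":-0.01,"ax":0.0,"ay":0.0,"az":0.0,"hand":0},{"dx":-0.016,"dy":0.09,"dz":-0.025,"ax":0.0,"ay":0.0,"az":0.0,"hand":0},{"dx":-0.0205,"dy":0.12,"dz":-0.045,"ax":0.0,"ay":0.0,"az":0.0,"hand":0},{"dx":-0.0215,"dy":0.1245,"dz":-0.06,"ax":0.0,"ay":0.0,"az":0.0,"hand":0},{"dx":-0.0215,"dy":0.1245,"dz":-0.06,"ax":0.0,"ay":0.0,"az":0.0,"hand":0},{"dx":-0.0215,"dy":0.1245,"dz":-0.06,"ax":0.0,"ay":0.0,"az":0.0,"hand":0}]}}

```text
time_s: 11.4
tool_pos: [542.4, 298.7, 280.8]
orientation: [-0.146, 0.693, -0.691, 0.146]
force: [0.2, -0.0, 0.3]
width: 85.4
```

```bash
python3 st.py;python3 pic.py side s5 249 290 70
```

```text
t 11.4 pos [542.4 298.7 280.8] jaw -66.2 axis [-2.e-04  4.e-03 -1.e+00] F [ 0.2 -0.   0.3] M [-0.03  0.   -0.  ] w 85.4 gd 154.70000000000002 q [-0.27  0.57 -0.39  1.47  0.23  1.14 -1.86]
```

View pics/s5.png

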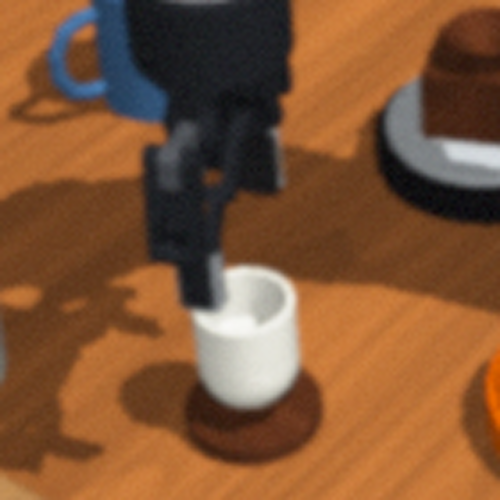

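>>> {"op": "jog_arm", "data": {"targets": [{"dx":0.001,"dy":-0.003,"dz":0.0,"ax":-0.004,"ay":0.0,"az":0.0,"hand":0},{"dx":0.001,"dy":-0.0053,"dz":0.0,"ax":-0.004,"ay":0.0,"az":0.0,"hand":0},{"dx":0.001,"dy":-0.0053,"dz":0.0,"ax":-0.004,"ay":0.0,"az":0.0,"hand":0},{"dx":0.001,"dy":-0.0053,"dz":0.0,"ax":-0.004,"ay":0.0,"az":0.0,"hand":0}]}}

```text
time_s: 11.95
tool_pos: [543.3, 293.8, 281.2]
orientation: [-0.146, 0.692, -0.692, 0.146]
force: [-0.9, -0.7, 0.0]
width: 85.4
```

```bash
python3 st.py
```

```text
t 11.95 pos [543.3 293.8 281.2] jaw -66.2 axis [ 4.e-04  9.e-04 -1.e+00] F [-0.9 -0.7  0. ] M [0.   0.02 0.07] w 85.4 gd 154.70000000000002 q [-0.27  0.57 -0.39  1.48  0.23  1.14 -1.85]
```

Position good; descend to z≈215.

>>> {"op": "jog_arm", "data": {"targets": [{"dx":0.0003,"dy":-0.0005,"dz":-0.015,"ax":-0.001,"ay":0.0,"az":0.0,"hand":0},{"dx":0.0003,"dy":-0.0005,"dz":-0.03,"ax":-0.001,"ay":0.0,"az":0.0,"hand":0},{"dx":0.0003,"dy":-0.0005,"dz":-0.045,"ax":-0.001,"ay":0.0,"az":0.0,"hand":0},{"dx":0.0003,"dy":-0.0005,"dz":-0.058,"ax":-0.001,"ay":0.0,"az":0.0,"hand":0},{"dx":0.0003,"dy":-0.0005,"dz":-0.066,"ax":-0.001,"ay":0.0,"az":0.0,"hand":0},{"dx":0.0003,"dy":-0.0005,"dz":-0.066,"ax":-0.001,"ay":0.0,"az":0.0,"hand":0},{"dx":0.0003,"dy":-0.0005,"dz":-0.066,"ax":-0.001,"ay":0.0,"az":0.0,"hand":0}]}}

```text
time_s: 12.82
tool_pos: [543.9, 293.5, 215.7]
orientation: [-0.145, 0.692, -0.692, 0.146]
force: [0.5, -0.2, -0.7]
width: 85.3
```

```bash
python3 st.py;python3 pic.py side s6 249 300 60
```

```text
t 12.82 pos [543.9 293.5 215.7] jaw -66.2 axis [ 1.3e-03  5.0e-04 -1.0e+00] F [ 0.5 -0.2 -0.7] M [ 0.01 -0.    0.  ] w 85.3 gd 154.70000000000002 q [-0.28  0.64 -0.37  1.54  0.26  1.01 -1.87]
```

View pics/s6.png

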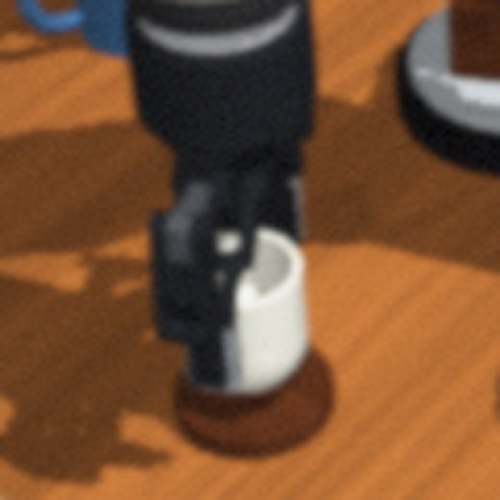

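Fingers straddle the pot above the dish. Close gently.

>>> {"op": "jog_arm", "data": {"targets": [{"dx":0.0,"dy":0.0,"dz":0.0,"ax":0.0,"ay":0.0,"az":0.0,"hand":50},{"dx":0.0,"dy":0.0,"dz":0.0,"ax":0.0,"ay":0.0,"az":0.0,"hand":90},{"dx":0.0,"dy":0.0,"dz":0.0,"ax":0.0,"ay":0.0,"az":0.0,"hand":130},{"dx":0.0,"dy":0.0,"dz":0.0,"ax":0.0,"ay":0.0,"az":0.0,"hand":130},{"dx":0.0,"dy":0.0,"dz":0.0,"ax":0.0,"ay":0.0,"az":0.0,"hand":130},{"dx":0.0,"dy":0.0,"dz":0.0,"ax":0.0,"ay":0.0,"az":0.0,"hand":130},{"dx":0.0,"dy":0.0,"dz":0.0,"ax":0.0,"ay":0.0,"az":0.0,"hand":130}], "newtons": 30}}

```text
time_s: 13.75
tool_pos: [544.4, 293.0, 216.7]
orientation: [0.145, -0.692, 0.692, -0.147]
force: [-0.6, -3.0, 6.0]
width: 50.4
```

```bash
python3 st.py
```

```text
t 13.75 pos [544.4 293.  216.7] jaw -66.2 axis [ 0.0028 -0.     -1.    ] F [-0.6 -3.   6. ] M [-0.56  0.11 -0.04] w 50.4 gd 154.70000000000002 q [-0.28  0.64 -0.37  1.54  0.26  1.01 -1.87]
```

>>> {"op": "jog_arm", "data": {"targets": [{"dx":0.0,"dy":0.0,"dz":0.008,"ax":0.0,"ay":0.0,"az":0.0,"hand":130},{"dx":0.0,"dy":0.0,"dz":0.02,"ax":0.0,"ay":0.0,"az":0.0,"hand":130},{"dx":0.0,"dy":0.0,"dz":0.035,"ax":0.0,"ay":0.0,"az":0.0,"hand":130},{"dx":0.0,"dy":0.0,"dz":0.045,"ax":0.0,"ay":0.0,"az":0.0,"hand":130},{"dx":0.0,"dy":0.0,"dz":0.045,"ax":0.0,"ay":0.0,"az":0.0,"hand":130}]}}

```text
time_s: 14.38
tool_pos: [544.8, 293.5, 263.2]
orientation: [-0.144, 0.692, -0.692, 0.148]
force: [0.2, 0.7, -3.7]
width: 50.1
```

```bash
python3 st.py;python3 pic.py side s7 249 290 60
```

```text
t 14.38 pos [544.8 293.5 263.2] jaw -66.2 axis [ 0.0053  0.0015 -1.    ] F [ 0.2  0.7 -3.7] M [0.03 0.01 0.01] w 50.1 gd 154.70000000000002 q [-0.27  0.59 -0.38  1.5   0.24  1.1  -1.86]
```

View pics/s7.png

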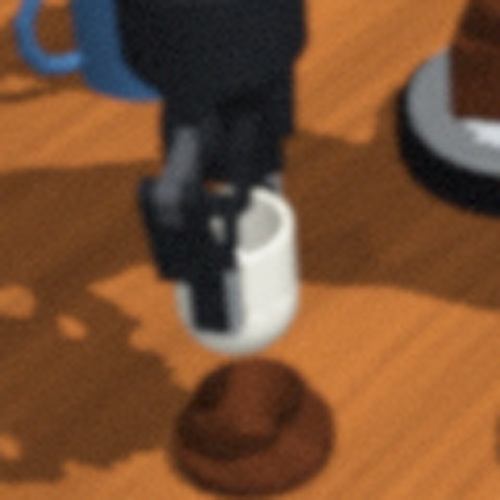

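```bash
cat > potov.py <<'E'
from ov import *
import sys
def potov(f,cx,cy,zb,out,tilt=(0,0)):
    p,w,K,T=load(f+".npz"); F=5
    c=proj(np.array([cx,cy,zb+32]),K,T).astype(int);u0,v0=c-55;u0=max(u0,0)
    im=cv2.resize(p[v0:v0+110,u0:u0+110,::-1],None,fx=F,fy=F,interpolation=cv2.INTER_CUBIC)
    t=np.linspace(0,2*np.pi,60)
    for z,r in [(64,26),(26,26),(13,22.5),(3,12.1)]:
        X=np.c_[cx+tilt[0]*(z-32)+r*np.cos(t),cy+tilt[1]*(z-32)+r*np.sin(t),0*t+zb+z]
        q=((proj(X,K,T)-[u0,v0]+.5)*F-.5).round().astype(np.int32)
        cv2.polylines(im,[q],True,(0,0,255),1,cv2.LINE_AA)
    cv2.imwrite(f"pics/{out}.png",im)
    return p,w
E
python3 - <<'E'
from potov import *
p,w=potov("s7",545.2,294,63.5,"pv7")
P=w.reshape(-1,3);C=p.reshape(-1,3).astype(int)
k=(np.hypot(P[:,0]-545,P[:,1]-294)<38)&(P[:,2]>85)&(P[:,2]<140)&(C.min(1)>120)
q=P[k];print(k.sum(),q.min(0),q.max(0))
from scipy.optimize import least_squares
# outer surface: cylinder fit radius 26 to exterior points (those facing camera, r>22)
q=q[(q[:,2]<118)]
def res(s): 
    x=s[0]+s[2]*(q[:,2]-105);y=s[1]+s[3]*(q[:,2]-105)
    return np.hypot(q[:,0]-x,q[:,1]-y)-26
r=least_squares(res,[545,294,0,0],loss='soft_l1');print(r.x,np.std(r.fun),len(q))
E
```

```text
463 [518.70216878 263.6178686   85.06109808] [559.56687159 326.53606524 130.20059715]
[ 5.46960343e+02  2.97810610e+02 -1.06068248e-02  1.57321029e-01] 2.263342891528439 317
```

View pics/pv7.png

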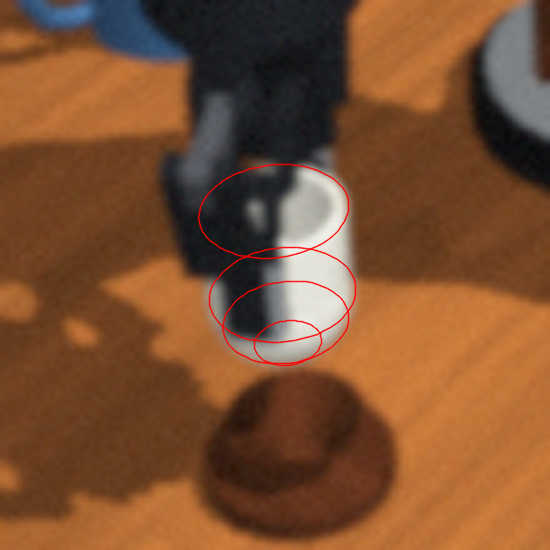

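The pot is lifted and upright: the overlay matches to about 1 px, with rim and belly aligned. Carry it over the holder.

>>> {"op": "jog_arm", "data": {"targets": [{"dx":0.0,"dy":0.0,"dz":0.02,"ax":0.0,"ay":0.002,"az":0.0,"hand":130},{"dx":0.0,"dy":-0.005,"dz":0.045,"ax":0.0,"ay":0.003,"az":0.0,"hand":130},{"dx":0.004,"dy":-0.03,"dz":0.06,"ax":0.0,"ay":0.003,"az":0.0,"hand":130},{"dx":0.008,"dy":-0.065,"dz":0.062,"ax":0.0,"ay":0.003,"az":0.0,"hand":130},{"dx":0.012,"dy":-0.1,"dz":0.062,"ax":0.0,"ay":0.003,"az":0.0,"hand":130},{"dx":0.016,"dy":-0.135,"dz":0.062,"ax":0.0,"ay":0.003,"az":0.0,"hand":130},{"dx":0.02,"dy":-0.17,"dz":0.062,"ax":0.0,"ay":0.003,"az":0.0,"hand":130},{"dx":0.024,"dy":-0.2,"dz":0.062,"ax":0.0,"ay":0.003,"az":0.0,"hand":130},{"dx":0.027,"dy":-0.225,"dz":0.062,"ax":0.0,"ay":0.003,"az":0.0,"hand":130},{"dx":0.029,"dy":-0.245,"dz":0.062,"ax":0.0,"ay":0.003,"az":0.0,"hand":130},{"dx":0.0304,"dy":-0.2555,"dz":0.062,"ax":0.0,"ay":0.003,"az":0.0,"hand":130},{"dx":0.0304,"dy":-0.2555,"dz":0.062,"ax":0.0,"ay":0.003,"az":0.0,"hand":130}]}}

```text
time_s: 15.92
tool_pos: [575.0, 37.2, 324.0]
orientation: [-0.145, 0.692, -0.692, 0.145]
force: [-0.6, 1.0, -2.3]
width: 50.3
```

>>> {"op": "jog_arm", "data": {"targets": [{"dx":0.0,"dy":0.0,"dz":0.0,"ax":0.0,"ay":0.0,"az":0.0,"hand":130},{"dx":0.0,"dy":0.0,"dz":0.0,"ax":0.0,"ay":0.0,"az":0.0,"hand":130}]}}

```text
time_s: 16.18
tool_pos: [574.8, 38.5, 324.1]
orientation: [-0.146, 0.692, -0.691, 0.146]
force: [0.2, 0.2, -2.6]
width: 50.4
```

```bash
python3 st.py;python3 pic.py side s8 316 210 70
```

```text
t 16.18 pos [574.8  38.5 324.1] jaw -66.2 axis [ 4.0e-04  1.4e-03 -1.0e+00] F [ 0.2  0.2 -2.6] M [ 0.04  0.06 -0.01] w 50.4 gd 154.70000000000002 q [ 0.15  0.44 -0.35  1.55  0.16  1.17 -1.38]
```

View pics/s8.png

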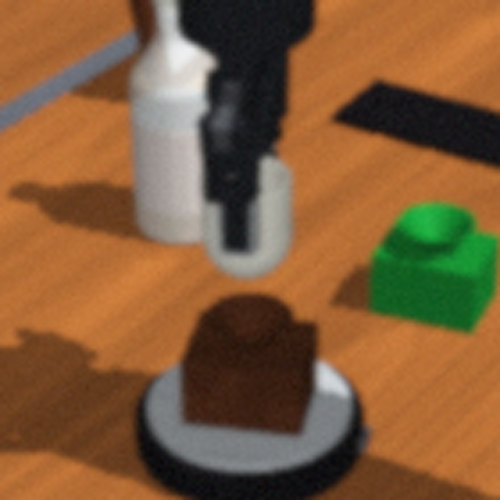

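The pot (crop 248) hangs over the cup (crop 250). Lower it, slowing near the seat.

>>> {"op": "jog_arm", "data": {"targets": [{"dx":0.0004,"dy":-0.0003,"dz":-0.008,"ax":-0.001,"ay":0.0,"az":0.0,"hand":130},{"dx":0.0004,"dy":-0.0003,"dz":-0.016,"ax":-0.001,"ay":0.0,"az":0.0,"hand":130},{"dx":0.0004,"dy":-0.0003,"dz":-0.024,"ax":-0.001,"ay":0.0,"az":0.0,"hand":130},{"dx":0.0004,"dy":-0.0003,"dz":-0.031,"ax":-0.001,"ay":0.0,"az":0.0,"hand":130},{"dx":0.0004,"dy":-0.0003,"dz":-0.036,"ax":-0.001,"ay":0.0,"az":0.0,"hand":130},{"dx":0.0004,"dy":-0.0003,"dz":-0.039,"ax":-0.001,"ay":0.0,"az":0.0,"hand":130},{"dx":0.0004,"dy":-0.0003,"dz":-0.041,"ax":-0.001,"ay":0.0,"az":0.0,"hand":130},{"dx":0.0004,"dy":-0.0003,"dz":-0.041,"ax":-0.001,"ay":0.0,"az":0.0,"hand":130}]}}

```text
time_s: 17.23
tool_pos: [575.3, 38.0, 283.1]
orientation: [-0.146, 0.692, -0.692, 0.146]
force: [0.8, 0.4, -3.2]
width: 50.4
```

```bash
python3 st.py
```

```text
t 17.23 pos [575.3  38.  283.1] jaw -66.2 axis [ 4.e-04  1.e-04 -1.e+00] F [ 0.8  0.4 -3.2] M [ 0.04 -0.05 -0.04] w 50.4 gd 154.70000000000002 q [ 0.15  0.48 -0.34  1.6   0.18  1.09 -1.39]
```

>>> {"op": "jog_arm", "data": {"targets": [{"dx":0.0,"dy":0.0,"dz":-0.001,"ax":0.0,"ay":0.0,"az":0.0,"hand":130},{"dx":0.0,"dy":0.0,"dz":-0.002,"ax":0.0,"ay":0.0,"az":0.0,"hand":130},{"dx":0.0,"dy":0.0,"dz":-0.003,"ax":0.0,"ay":0.0,"az":0.0,"hand":130},{"dx":0.0,"dy":0.0,"dz":-0.003,"ax":0.0,"ay":0.0,"az":0.0,"hand":130}]}}

```text
time_s: 17.73
tool_pos: [575.3, 37.9, 280.1]
orientation: [0.146, -0.692, 0.692, -0.146]
force: [-0.0, -0.2, -1.7]
width: 50.1
```

```bash
python3 st.py
```

```text
t 17.73 pos [575.3  37.9 280.1] jaw -66.2 axis [ 4.e-04  0.e+00 -1.e+00] F [-0.  -0.2 -1.7] M [-0.13 -0.02  0.04] w 50.1 gd 154.70000000000002 q [ 0.15  0.49 -0.34  1.6   0.18  1.08 -1.39]
```

>>> {"op": "jog_arm", "data": {"targets": [{"dx":0.0,"dy":0.0,"dz":-0.0006,"ax":0.0,"ay":0.0,"az":0.0,"hand":130},{"dx":0.0,"dy":0.0,"dz":-0.0012,"ax":0.0,"ay":0.0,"az":0.0,"hand":130},{"dx":0.0,"dy":0.0,"dz":-0.0012,"ax":0.0,"ay":0.0,"az":0.0,"hand":130}]}}

```text
time_s: 18.1
tool_pos: [575.3, 37.9, 279.9]
orientation: [0.145, -0.692, 0.692, -0.146]
force: [-3.0, -0.9, 4.9]
width: 50.4
```

```bash
python3 st.py; python3 pic.py side s9 316 210 60;python3 - <<'E'
from potov import *
potov("s9",575.8,39,80,"pv9")
E
```

```text
t 18.1 pos [575.3  37.9 279.9] jaw -66.2 axis [ 1.1e-03 -3.0e-04 -1.0e+00] F [-3.  -0.9  4.9] M [-0.14  0.69  0.04] w 50.4 gd 154.70000000000002 q [ 0.15  0.49 -0.34  1.61  0.18  1.08 -1.39]
```

View pics/pv9.png

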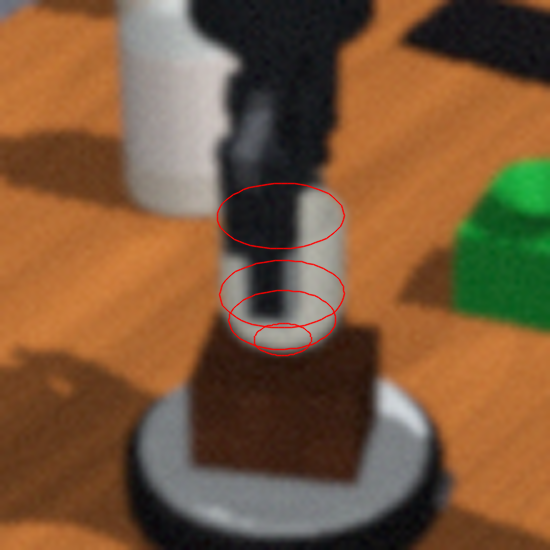

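Contact came at z 279.9 (expected 279.7), and the overlay of the seated pot fits. Open slowly, then rise.

>>> {"op": "jog_arm", "data": {"targets": [{"dx":0.0,"dy":0.0,"dz":0.0,"ax":0.0,"ay":0.0,"az":0.0,"hand":105},{"dx":0.0,"dy":0.0,"dz":0.0,"ax":0.0,"ay":0.0,"az":0.0,"hand":95},{"dx":0.0,"dy":0.0,"dz":0.0,"ax":0.0,"ay":0.0,"az":0.0,"hand":85},{"dx":0.0,"dy":0.0,"dz":0.0,"ax":0.0,"ay":0.0,"az":0.0,"hand":70},{"dx":0.0,"dy":0.0,"dz":0.0,"ax":0.0,"ay":0.0,"az":0.0,"hand":45},{"dx":0.0,"dy":0.0,"dz":0.0,"ax":0.0,"ay":0.0,"az":0.0,"hand":20},{"dx":0.0,"dy":0.0,"dz":0.0,"ax":0.0,"ay":0.0,"az":0.0,"hand":0},{"dx":0.0,"dy":0.0,"dz":0.0,"ax":0.0,"ay":0.0,"az":0.0,"hand":0}]}}

```text
time_s: 19.15
tool_pos: [575.3, 37.8, 279.9]
orientation: [0.145, -0.692, 0.692, -0.146]
force: [-0.2, -0.2, 0.2]
width: 85.4
```

```bash
python3 st.py; python3 pic.py side s10 316 210 60
```

```text
t 19.15 pos [575.3  37.8 279.9] jaw -66.2 axis [ 1.1e-03 -3.0e-04 -1.0e+00] F [-0.2 -0.2  0.2] M [ 0.03 -0.01  0.03] w 85.4 gd 154.70000000000002 q [ 0.15  0.49 -0.34  1.61  0.18  1.08 -1.39]
```

View pics/s10.png

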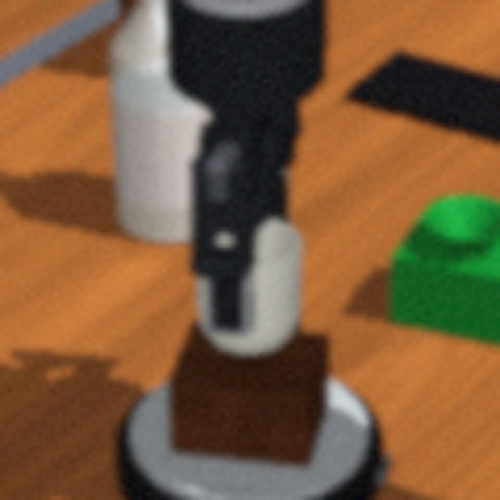

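Pot stands upright with the fingers clear. Rise straight up, then move aside toward the robot so both cameras can see.

>>> {"op": "jog_arm", "data": {"targets": [{"dx":0.0,"dy":0.0,"dz":0.01,"ax":0.0,"ay":0.0,"az":0.0,"hand":0},{"dx":0.0,"dy":0.0,"dz":0.03,"ax":0.0,"ay":0.0,"az":0.0,"hand":0},{"dx":0.0,"dy":0.0,"dz":0.06,"ax":0.0,"ay":0.0,"az":0.0,"hand":0},{"dx":0.0,"dy":0.0,"dz":0.09,"ax":0.0,"ay":0.0,"az":0.0,"hand":0},{"dx":0.0,"dy":0.0,"dz":0.11,"ax":0.0,"ay":0.0,"az":0.0,"hand":0},{"dx":-0.02,"dy":-0.03,"dz":0.11,"ax":0.0,"ay":0.0,"az":0.0,"hand":0},{"dx":-0.05,"dy":-0.075,"dz":0.11,"ax":0.0,"ay":0.0,"az":0.0,"hand":0},{"dx":-0.08,"dy":-0.12,"dz":0.11,"ax":0.0,"ay":0.0,"az":0.0,"hand":0},{"dx":-0.1,"dy":-0.16,"dz":0.11,"ax":0.0,"ay":0.0,"az":0.0,"hand":0},{"dx":-0.1,"dy":-0.16,"dz":0.11,"ax":0.0,"ay":0.0,"az":0.0,"hand":0},{"dx":-0.1,"dy":-0.16,"dz":0.11,"ax":0.0,"ay":0.0,"az":0.0,"hand":0}]}}

```text
time_s: 20.58
tool_pos: [475.5, -121.5, 390.6]
orientation: [0.145, -0.692, 0.692, -0.147]
force: [-0.6, 0.7, -0.6]
width: 85.6
```

```bash
python3 st.py; python3 pic.py side s11 316 240 240; python3 pic.py top t11 320 240 240; python3 - <<'E'
from potov import *
potov("s11",575.8,39,80,"pv11")
potov("t11",573.5,38,79,"pvt11")
a=cv2.imread("pics/pv11.png");b=cv2.imread("pics/pvt11.png")
cv2.imwrite("pics/b11.png",cv2.resize(np.hstack([a,b]),(800,400)))
for f in("t11","s11"):
    p,w,K,T=load(f+".npz");P=w.reshape(-1,3);C=p.reshape(-1,3).astype(int)
    k=(np.hypot(P[:,0]-575,P[:,1]-38)<50)&(P[:,2]>138)&(P[:,2]<152);q=P[k]
    print(f,'rim',k.sum(),cv2.minEnclosingCircle(q[:,:2].astype(np.float32)),np.median(q[:,2]).round(1), np.linalg.lstsq(np.c_[q[:,:2]-[575,38],np.ones(len(q))],q[:,2],rcond=None)[0].round(3))
    k=(np.hypot(P[:,0]-575,P[:,1]-38)<50)&(P[:,2]>66)&(P[:,2]<80);q=P[k];print('block',np.median(q[:,2]))
a=cv2.imread("pics/side0.png").astype(int);b=np.load("s11.npz")["p"][:,:,::-1].astype(int)
cv2.imwrite("pics/full11.png",np.hstack([cv2.resize(np.load(f)["p"][:,:,::-1],(400,300)) for f in("s11.npz","t11.npz")]))
E
```

```text
t 20.57 pos [ 475.5 -121.5  390.6] jaw -66.2 axis [ 2.7e-03  3.0e-04 -1.0e+00] F [-0.6  0.7 -0.6] M [ 0.04 -0.01  0.03] w 85.6 gd 154.70000000000002 q [ 0.46  0.21 -0.29  1.68  0.06  1.25 -1.  ]
t11 rim 133 ((572.9210205078125, 36.94218444824219), 25.785018920898438) 142.2 [1.0000e-03 1.8000e-02 1.4218e+02]
block 73.29567881120944
s11 rim 180 ((573.7046508789062, 38.1051139831543), 27.725482940673828) 142.5 [8.00000e-03 1.30000e-02 1.42361e+02]
block 74.78810080166153
```

View pics/b11.png

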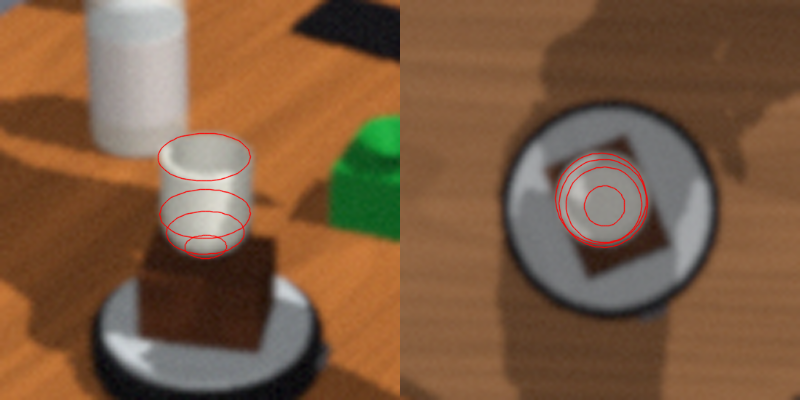

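View pics/full11.png

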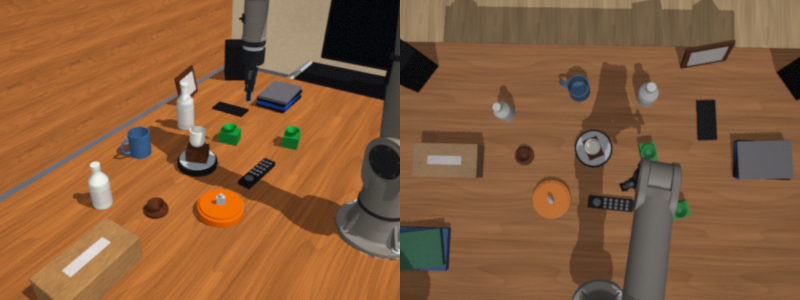

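The final views show the pot upright and centred in the holder (rim tilt about 1° in both cameras). The block is flat on the disc and the bystanders are where they were. Handing in.

```bash
python3 -c "
from workcell import robot
print(robot.job_done())"
```

```text
the job is handed in; nothing more can be done
None
```

The stand is back together, and I handed the job in at about 20.6 s of the 64 s allowed.

- **Holder:** I set the dark holder on the spindle nose and turned it slowly under about 8–15 N. It found the flats at a yaw of about 23° and dropped. I then lowered it until it rested on the base: the tool was at z 209.8 against 209.7 expected for fully home. The cameras put the block top at 73–75 mm, against 75 expected.
- **Pot:** I lowered the pot into the holder until it touched, at tool z 279.9 against 279.7 expected, then let go and backed the arm away. The last pictures show it standing alone, upright to within about 1°. Its rim centre is within about 2 mm of the cup centre.
- **Other items:** In the final pictures from both cameras, the other things on the table look unmoved. I compared them by eye only; the arm hid part of the green look-alikes from above.

**Small disagreements:**
- The gripper read about 50.3 mm on the 52 mm pot.
- The cameras read the pot's rim height at about 142.4 mm against 144 expected. At least for the top camera, this fits its reading 1–3 mm low on other known heights.
- One cylinder fit to the held pot suggested a tilt of about 0.16 rad. The finger was in that view, and the drawn overlay did not bear it out.

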